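# Draw the rifle microphone slantwise out of the patch box and hold it up

## Robot

A 6-joint arm with a two-finger parallel gripper is mounted at the origin on the work surface. World frame = base frame: x ahead of the robot, y to its left, z up, the work surface at z = 0. Lengths are in m, angles in rad, forces in N, time in s.
With the tool pointing down it reaches from about 0.3 to 0.775 m from the base axis. Payload 14.6 kg.
Tool frame: the origin (TCP) lies at the very end of the fingers, on their centre line; the grasp point (between the pads) lies 19 mm behind it; y points along the fingers, x is the direction in which the jaws open and shut, and the axes are right-handed (so a half turn about y gives the same grasp; the last joint's range is limited). The gripper opens to 94 mm and grips with 3 to 60 N. Pads are 16 mm wide; open, the fingers measure 119 mm over their backs; the gripper's body (75 mm by 177 mm) begins 78 mm behind the grasp point.
Start: joints at [1.124, 0.3, 1.521, -0, 1.321, -0.067], TCP at [0.204, 0.511, 0.205] pointing down, gripper open.
Joint ranges: [-3.03, 3.03], [-0.79, 2.21], [0.23, 2.52], [-1.04, 4.18], [0, 3.07], [-2.55, 2.55]. Speed limits (rad/s): [2.22, 2.22, 2.57, 3.14, 3.14, 3.14].

## Interface

Orientations are given as [roll, pitch, yaw] about the fixed x, y, z axes, in that order (R = Rz(yaw) Ry(pitch) Rx(roll)).
In Python, from station import * gives the robot as it stands.
- The arm moves only by the tool send_rows, never from a script. Its argument "series" is text: rows parted by semicolons, each of 7 numbers parted by spaces: the turn, a rotation vector about the tool's x, y, z in units of 5 degrees (1.0 is 5 degrees), then the shift along the tool's x, y, z in cm, then the opening, from -1 (shut) to 1 (fully open). A call has exactly 10 rows; each row is the pose to reach, as a shift and turn from the pose commanded when the call began, along the tool's axes at that moment; what a row does not reach only later rows make up. A row lasts 1/12 s, in which the tool goes at most 41.7 mm and 7.16 degrees, less where a joint would pass 70% of its speed; a pose out of reach is approached as far as the arm can. A call with a gripper value outside its range is refused whole. The fingers move at their own pace and stop on an object; "newtons" is the grip in N (left out, the last holds). Time passes only in rows, so rows that repeat a pose let the fingers close, or fill a call up. It gives the time, the measured TCP pose, the force and the opening at its end, in the units of the state.
- get_obs(): the state, without advancing time (a new reading comes with each control period).
- camera(name): name is "scene" or "top"; returns the picture (480x640x3 uint8, red, green, blue); there is no depth.
- camera_info(name): a dict with "K" (3x3 intrinsics, pixels), "k1" (the pictures are not rectified: a ray, as slopes to the right and down, at radius r is drawn at 1 + k1 r^2 times it, then the intrinsics apply), "R" (3x3) and "t" (3): a world point X has camera coordinates R X + t. Camera axes: x right, y down, z forward; pixel columns grow to the right and rows downward; lengths in m; the calibration is good to about 2 mm. A picture is of the moment at which its call begins. camera_info takes no time and is no camera call.
- hand_in(): hands the job in, once; it reports no verdict.
The state is a dict: "time_s": time; "qpos": joint angles; "joint_vel": joint speeds; "tau": joint torques, N m; "ee_pos": TCP position; "eef_rot": TCP orientation; "force": force on the tool from outside, world axes, zero at the start; "moment": the same for the moment, N m; "grip_width": finger opening in m.
Only numpy, scipy, OpenCV 4.12 (cv2) and the standard library are available. Lean on these libraries where they do the work, as an engineer would, in place of code of your own. Each camera call takes 0.05 s, during which the arm holds its last target. There are 200 camera calls.

## Task

The rifle microphone lies stowed in the trough of the patch box with its nose under the fixed cover, and it is longer than the opening: push the half-open plywood flap right back past upright so that it stays open, then grip the microphone, tilt it and draw it out slantwise through the opening, tail first, without forcing it against the box. Finish holding it level in the gripper, the whole microphone raised well clear (5 cm or more) above the height of the box, ready to be taken from you: do not put it down or let go. Leave the other things on the desk and on the box where they lie.

Things in the scene. Friction and masses are not known exactly. Their poses are not given: they have to be found in the camera images.
- patchbox: Fixed open-topped box of black 12 mm MDF on the desk, outside 344 (x) x 234 (y) x 115 mm high. Origin: centre of its underside, on the desk; x along the box away from the robot, y left, z up (turned up to 0.5 rad). Inside: x -160..160, y -105..105 mm, floor at z 12 mm. A ridged aluminium knob, 35 mm across, 25 mm high, is fixed on its cover at x -118, y 62 mm.
- cover_edge (a point): Edge of the fixed cover board that the microphone lies under: top of the board, over the middle of the trough (box frame x -40, y -30, z 115 mm; same axes). The board is 12 mm thick (z 103..115) and closes the box over x -160..-40 mm; the opening is the rest, x -40..160, y -105..105 mm, at z 115.
- jack_panel (a point): Middle of the grey panel with two rows of jack sockets inside the opening (box frame x 60, y 75, z 85 mm; same axes). Panel and block below are solid down to the floor and fill x -40..160, y 45..105 mm. The free trough beside it is y -105..45 mm, 103 mm deep, and goes on under the cover.
- flap (a joint): Angle of the plywood flap (rad): 0 closed, flat over the opening; 1.57 upright; 1.95 the stop, leaning back. Starts half open. The hinge is stiff: the flap stays where it is left and takes 0.35 N m plus its weight (0.22 kg) to turn, a few newtons near its free edge. Flap: 206 mm along the hinge, 215 mm from hinge to free edge, 9 mm thick.
- flap_hinge (a point): Middle of the flap's hinge line, on the left (+y) rim of the box (box frame x 60, y 111, z 115 mm). The hinge line runs along the box's x; the flap opens towards +y.
- flap_edge (a point): Middle of the flap's free edge, 215 mm from the hinge line.
- rifle_mic: Loose straight rifle microphone: metal tube 280 mm long, 21 mm in diameter, about 0.16 kg, balance point 25 mm from the middle towards the tail. Starts lying on the trough floor roughly along the box, nose to the robot under the cover. Origin mid-length on its axis; x along the axis from nose to tail. Front 170 mm slotted, rear 110 mm plain; grip it anywhere.
- mic_nose (a point): Nose end of the microphone, on its axis (x -140 mm).
- mic_tail (a point): Tail (connector) end of the microphone, on its axis (x +140 mm).
- disc_a: bystander: grey plastic minidisc cartridge, 72 x 68 x 5 mm, lying flat; origin at the centre of its underside; on the fixed cover of the patch box, right of the knob
- disc_b: bystander: grey plastic minidisc cartridge, 72 x 68 x 5 mm, lying flat; origin at the centre of its underside; on the desk left of the patch box
- disc_c: bystander: grey plastic minidisc cartridge, 72 x 68 x 5 mm, lying flat; origin at the centre of its underside; on the desk right of the patch box
- boundary_mic: bystander: flat black steel boundary microphone, 115 x 90 x 15 mm, on the desk right of the patch box; origin at the centre of its underside
- earpiece_l: bystander: white in-ear monitor, about 20 x 25 x 16 mm, on the desk just beyond the far end of the patch box; origin under its centre
- earpiece_r: bystander: the other white in-ear monitor, beside the first
- tape_roll: bystander: roll of grey tape lying flat, 104 mm across, 48 mm high, on the desk left of the patch box; origin at the centre of its underside

How it is judged:
By the outcome, as a careful person would: the job done as asked, in the order asked, and still so for the second after the job is handed in, while the arm keeps its last pose, push and grip.
It also fails if it takes over 51 s, if anything falls off the work surface, if the arm or the gripper's body presses on something with over 40 N, if the wrist force passes 120 N, or if a joint passes its speed limit or range.

## Working session

There is one attempt and no reset: what is moved stays moved. The work goes in short steps, Python scripts to look and compute and a tool call to move; the robot and the scene stay as the last step left them, time stands still between calls to the robot, and variables do not carry over. Pictures are saved under pics/ and viewed, on a budget of 10 in all, crops included, one or two more only if the job needs it, and the job is handed in when it is done.

Besides the shell and the picture viewer there is one more tool, called after "Emit:" by a JSON object that holds its "op" and its "data", one argument or row to a line. send_rows: Moves the arm, as the interface text tells. Its arguments: {"type":"object","properties":{"series":{"type":"string"},"newtons":{"type":"number"}},"required":["series"]}

```bash
mkdir -p pics; ls; python3 - <<'E'
from station import *
import cv2
o=get_obs(); print({k:np.round(v,3) if 0 else v for k,v in o.items()})
for n in("scene","top"):
    cv2.imwrite(f"pics/{n}0.png",camera(n)[:,:,::-1]); print(n,camera_info(n))
E
```

```text
pics
{'time_s': 0.0, 'qpos': array([ 1.12439040e+00,  3.00481808e-01,  1.52159637e+00,  5.53814026e-06,
        1.32070571e+00, -6.65763404e-02]), 'joint_vel': array([ 0.00185839, -0.00153516,  0.0012346 ,  0.00274718, -0.00122387,
        0.00111267]), 'tau': array([-3.03644221e-03, -5.31812239e+01, -3.52721035e+01,  7.08875502e-02,
        2.44569022e-02, -7.80450205e-05]), 'ee_pos': array([0.20379114, 0.5105594 , 0.20487399]), 'eef_rot': array([-1.57071172e+00,  1.18823833e-03,  1.19096542e+00]), 'force': array([ 0.04390813, -0.02523313, -0.05047591]), 'moment': array([-0.0424595,  0.0615954, -0.0573484]), 'grip_width': 0.0939893931750156}
scene {'K': array([[484.49106457,   0.        , 316.48107017],
       [  0.        , 484.49106457, 246.10525044],
       [  0.        ,   0.        ,   1.        ]]), 'k1': -0.11533699623704201, 'R': array([[ 0.81220495,  0.58317631,  0.01511653],
       [ 0.35644981, -0.475591  , -0.80421187],
       [-0.46180802,  0.65857315, -0.59415045]]), 't': array([-0.48112616, -0.11323927,  1.24609999])}
top {'K': array([[473.22565782,   0.        , 319.20147607],
       [  0.        , 473.22565782, 239.02039759],
       [  0.        ,   0.        ,   1.        ]]), 'k1': -0.10602143408794809, 'R': array([[ 0.02124987, -0.999453  ,  0.02534067],
       [-0.98412819, -0.02537719, -0.17563516],
       [ 0.17618216, -0.02120624, -0.98412913]]), 't': array([0.01332343, 0.58453796, 0.93047405])}
```

View pics/top0.png

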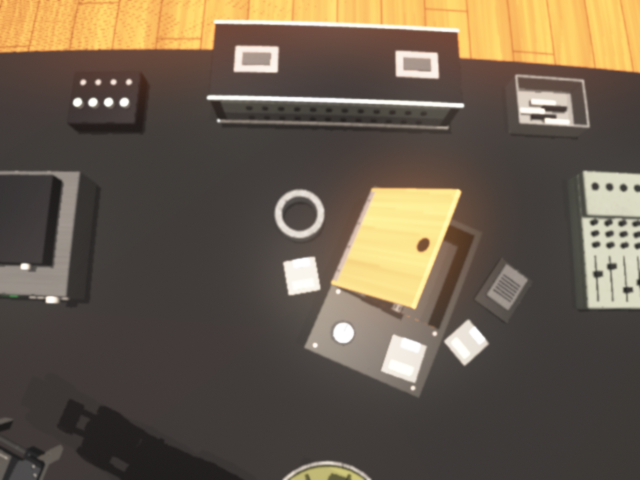

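View pics/scene0.png

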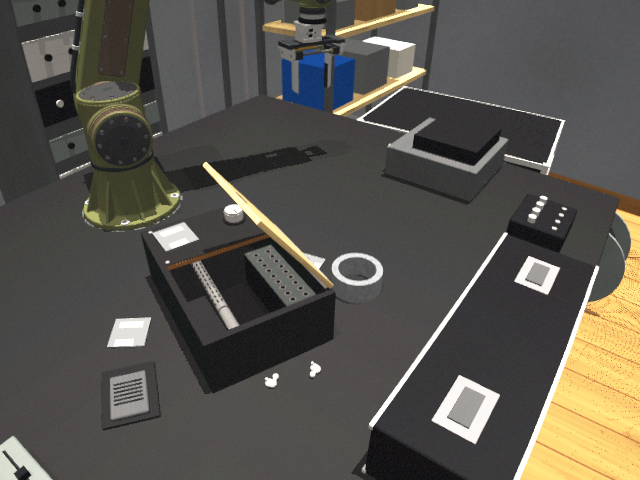

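The top view shows the box: near corners at (305,347) and (418,396), far right corner at (481,233), and the flap's free edge from (415,306) to (460,190). In the scene view the mic runs from about (197,262) to its tail at about (232,325). I'll enlarge crops of both.

```bash
python3 - <<'E'
import cv2,numpy as np
t=cv2.imread("pics/top0.png")[180:400,290:490]; s=cv2.imread("pics/scene0.png")[155:385,138:338]
t=cv2.resize(t,None,fx=2,fy=2,interpolation=3)  # 400x440
s=cv2.resize(s,None,fx=2,fy=2,interpolation=3)
def gam(a): return (255*(a/255.)**.6).astype('uint8')
c=np.zeros((460,800,3),'uint8'); c[:440,:400]=t; c[:460,400:]=s
cv2.imwrite("pics/crop0.png",gam(c))
E
cat > h.py <<'E'
from station import *
import numpy as np, cv2
from scipy.optimize import least_squares
from scipy.spatial.transform import Rotation as Ro
CI={n:camera_info(n) for n in("scene","top")}
def proj(n,X):
    c=CI[n]; p=np.atleast_2d(X)@c["R"].T+c["t"]; s=p[:,:2]/p[:,2:]
    s=s*(1+c["k1"]*(s**2).sum(1,keepdims=True)); K=c["K"]
    return s*[K[0,0],K[1,1]]+K[:2,2]
def ray(n,uv):
    c=CI[n]; K=c["K"]; d=(np.array(uv,float)-K[:2,2])/[K[0,0],K[1,1]]; s=d.copy()
    for _ in range(20): s=d/(1+c["k1"]*(s@s))
    return -c["R"].T@c["t"], c["R"].T@np.r_[s,1]
def onz(n,uv,z):
    o,d=ray(n,uv); return o+d*(z-o[2])/d[2]
def box2w(b,P):
    c,s=np.cos(b[2]),np.sin(b[2]); P=np.atleast_2d(P)
    return np.c_[b[0]+c*P[:,0]-s*P[:,1], b[1]+s*P[:,0]+c*P[:,1], P[:,2]]
E
```

```text
(no output)
```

View pics/crop0.png

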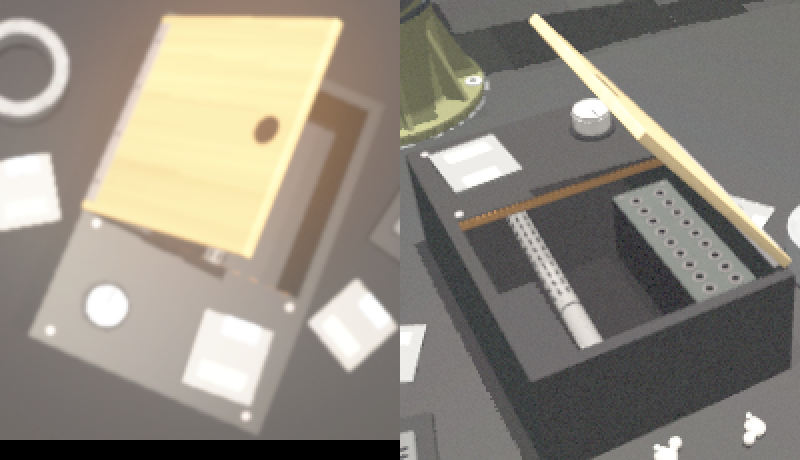

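```bash
python3 - <<'E'
from h import *
z=.115
T=[([-.172,.117,z],(305,347.5)),([-.172,-.117,z],(419,396.5)),([.172,-.117,z],(482,231.5))]
S=[([-.172,-.117,z],(142,235)),([.172,-.117,z],(206.5,345.5)),([.172,.117,z],(334.5,289)),([-.118,.062,.140],(233.5,207))]
def flap(a): # free near, free far at outer (upper) face
    L=.215; return [[x,.111-L*np.cos(a),z+L*np.sin(a)] for x in(-.043,.163)]
FT=[(415,307.5),(461,191)]; FS=[(204.5,163),(260.5,223)]
def f(v):
    r=[]
    for n,q in(("top",T),("scene",S)): r.append((proj(n,box2w(v,[p for p,_ in q]))-[u for _,u in q]).ravel())
    F=box2w(v,flap(v[3])); r+= [(proj("top",F)-FT).ravel(),(proj("scene",F)-FS).ravel()]
    return np.concatenate(r)
s=least_squares(f,[.5,-.1,-.4,.7],loss='soft_l1'); print(s.x,f(s.x).round(1))
b=s.x; np.save("b.npy",b)
print("flap free",box2w(b,flap(b[3])).round(3),"hinge",box2w(b,[[-.043,.111,z],[.163,.111,z]]).round(3))
c,si=np.cos(b[2]),np.sin(b[2])
for n,uv in(("scene",(196.5,262.5)),("scene",(222,309)),("scene",(234,326.5)),("top",(397.5,307.5))):
    p=onz(n,uv,.0225); d=p[:2]-b[:2]; print(n,uv,p.round(3),"box",np.round([c*d[0]+si*d[1],-si*d[0]+c*d[1]],3))
o=get_obs(); print(Ro.from_euler('xyz',o['eef_rot']).as_matrix().round(2))
E
```

```text
[ 0.48222392 -0.12037961 -0.38284142  0.96143132] [-0.9 -0.3  0.1 -0.3 -0.9 -0.9 -2.3 -3.1 -1.3 -0.1  1.7  1.7 -1.   1.3
 -1.3  0.  -2.1 -1.8 -1.8  0.7 -1.6 -0.3]
flap free [[ 0.438 -0.115  0.291]
 [ 0.629 -0.192  0.291]] hinge [[ 0.484 -0.001  0.115]
 [ 0.675 -0.078  0.115]]
scene (196.5, 262.5) [ 0.345 -0.09   0.022] box [-0.138 -0.023]
scene (222, 309) [ 0.488 -0.159  0.022] box [ 0.019 -0.034]
scene (234, 326.5) [ 0.537 -0.178  0.022] box [ 0.072 -0.033]
top (397.5, 307.5) [ 0.447 -0.141  0.022] box [-0.025 -0.033]
[[ 0.37 -0.   -0.93]
 [ 0.93 -0.    0.37]
 [-0.   -1.    0.  ]]
```

Emit:
{"op": "send_rows", "data": {
  "series": "0 0 0 0 -8 0 -1; 0 0 0 -2 -15.5 -2 -1; 0 0 0 -5 -15.5 -5 -1; 0 0 0 -8 -15.5 -8 -1; 0 0 0 -11 -15.5 -11 -1; 0 0 0 -14 -15.5 -14 -1; 0 0 0 -17 -15.5 -16 -1; 0 0 0 -20 -15.5 -19 -1; 0 0 0 -23 -15.5 -22 -1; 0 0 0 -26 -15.5 -25 -1",
  "newtons": 40
}}

```text
time_s: 0.93
ee_pos: [0.3245, 0.2109, 0.3603]
eef_rot: [-1.571, -0.0, 1.192]
force: [1.4, 0.1, 0.3]
grip_width: 0.0307
```

Emit:
{"op": "send_rows", "data": {
  "series": "0 0 0 -3 0 -3 -1; 0 0 0 -6 0 -6 -1; 0 0 0 -9 0 -8 -1; 0 0 0 -12 0 -11 -1; 0 0 0 -15 0 -14 -1; 0 0 0 -18 0 -17 -1; 0 0 0 -21 0 -19 -1; 0 0 0 -24 0 -22 -1; 0 0 0 -27 0 -25 -1; 0 0 0 -28.6 0 -26.4 -1"
}}

```text
time_s: 1.77
ee_pos: [0.4643, -0.1542, 0.3592]
eef_rot: [-1.569, 0.0, 1.189]
force: [0.3, 0.7, -0.2]
grip_width: 0.0007
```

```bash
cat >> h.py <<'E'
def inbox(P,b=None):
    b=np.load("b.npy") if b is None else b
    c,s=np.cos(b[2]),np.sin(b[2]); d=np.array(P[:2])-b[:2]; return np.r_[c*d[0]+s*d[1],-s*d[0]+c*d[1],P[2]]
E
python3 - <<'E'
from h import *
o=get_obs(); print(inbox(o['ee_pos']).round(4),o['qpos'].round(2),o['grip_width'])
E
```

```text
[-0.004  -0.038   0.3592] [-0.4   0.09  1.42 -0.    1.63 -1.58] 0.0007131183419302673
```

Emit:
{"op": "send_rows", "data": {
  "series": "0 0 0 0 0 0 -1; 0 0 0 0 0 0 -1; 0 0 0 0 3 0 -1; 0 0 0 0 6 0 -1; 0 0 0 0 9 0 -1; 0 0 0 0 10 0 -1; 0 0 0 0 10 0 -1; 0 0 0 1 10 0 -1; 0 0 0 2 10 0 -1; 0 0 0 3 10 0 -1"
}}

```text
time_s: 2.6
ee_pos: [0.4759, -0.1225, 0.2629]
eef_rot: [-1.575, 0.001, 1.191]
force: [-1.8, -5.2, 3.9]
grip_width: 0.0005
```

```bash
python3 - <<'E'
from h import *
o=get_obs(); print(inbox(o['ee_pos']).round(4),o['force'])
E
```

```text
[-0.0051 -0.0043  0.2629] [-1.8099561  -5.16270084  3.94641662]
```

Emit:
{"op": "send_rows", "data": {
  "series": "0 0 0 1.3 0 0 -1; 0 0 0 2.6 0 0 -1; 0 0 0 3.9 0 0 -1; 0 0 0 5.2 0 0 -1; 0 0 0 6.5 0 0 -1; 0 0 0 7.8 0 0 -1; 0 0 0 9.1 0 0 -1; 0 0 0 10.4 0 0 -1; 0 0 0 11.7 0 0 -1; 0 0 0 13 0 0 -1"
}}

```text
time_s: 3.43
ee_pos: [0.5236, -0.0009, 0.261]
eef_rot: [-1.572, -0.0, 1.191]
force: [-1.0, -2.5, -1.4]
grip_width: 0.0004
```

```bash
python3 - <<'E'
from h import *
o=get_obs(); print(inbox(o['ee_pos']).round(4),o['force'])
cv2.imwrite("pics/s1.png",camera("scene")[:,:,::-1])
E
```

```text
[-0.0063  0.1263  0.261 ] [-0.95716954 -2.51729496 -1.4139154 ]
```

View pics/s1.png

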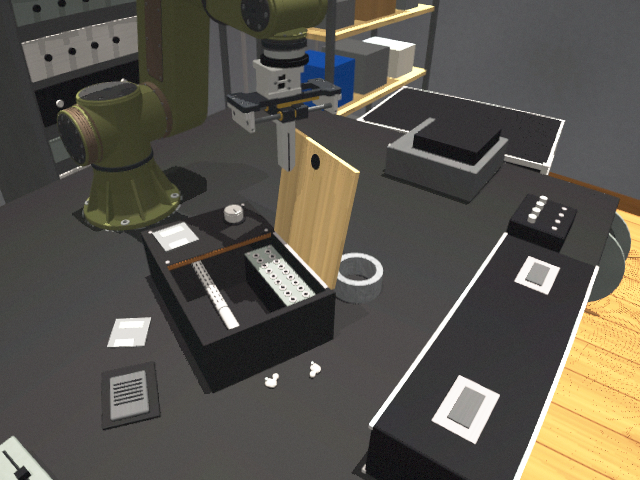

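The flap, at about (315,200), is just past upright with the fingers against it. I'll push it on gently to the stop.

Emit:
{"op": "send_rows", "data": {
  "series": "0 0 0 .3 0 0 -1; 0 0 0 .6 0 0 -1; 0 0 0 .9 0 0 -1; 0 0 0 1.2 0 0 -1; 0 0 0 1.5 0 0 -1; 0 0 0 1.8 0 0 -1; 0 0 0 2 0 0 -1; 0 0 0 2.2 0 0 -1; 0 0 0 2.2 0 0 -1; 0 0 0 2.2 0 0 -1"
}}

```text
time_s: 4.32
ee_pos: [0.5313, 0.0185, 0.2602]
eef_rot: [-1.571, -0.0, 1.191]
force: [-0.0, 0.1, 1.4]
grip_width: 0.0006
```

Emit:
{"op": "send_rows", "data": {
  "series": "0 0 0 .2 0 0 -1; 0 0 0 .4 0 0 -1; 0 0 0 .6 0 0 -1; 0 0 0 .8 0 0 -1; 0 0 0 .9 0 0 -1; 0 0 0 1 0 0 -1; 0 0 0 1 0 0 -1; 0 0 0 1 0 0 -1; 0 0 0 1 0 0 -1; 0 0 0 1 0 0 -1"
}}

```text
time_s: 5.15
ee_pos: [0.535, 0.0277, 0.2603]
eef_rot: [-1.571, -0.0, 1.191]
force: [1.2, -0.1, 0.2]
grip_width: 0.0004
```

Emit:
{"op": "send_rows", "data": {
  "series": "0 0 0 -2 0 0 -1; 0 0 0 -5 0 0 -1; 0 0 0 -8 0 0 -.5; 0 0 0 -11 0 0 0.1; 0 0 0 -14 0 0 0.1; 0 0 0 -17 0 -1 0.1; 0 0 0 -19 0 -2 0.1; 0 0 0 -19.2 0 -3 0.1; 0 0 0 -19.2 0 -3.6 0.1; 0 0 0 -19.2 0 -3.6 0.1"
}}

```text
time_s: 5.98
ee_pos: [0.4977, -0.1643, 0.2599]
eef_rot: [-1.571, -0.0, 1.191]
force: [-0.0, 0.8, -1.3]
grip_width: 0.0497
```

```bash
python3 - <<'E'
from h import *
o=get_obs(); print(inbox(o['ee_pos']).round(4),o['eef_rot'],o['grip_width'])
t=camera("top")[200:400,300:500,::-1]; s=camera("scene")[120:360,138:378,::-1]
c=np.zeros((480,800,3),'uint8'); c[:400,:400]=cv2.resize(t,None,fx=2,fy=2,interpolation=3)
c[:480,400:]=cv2.resize(s,(480,480),interpolation=3)[:,:400]
cv2.imwrite("pics/c2.png",(255*(c/255.)**.6).astype('uint8'))
E
```

```text
[ 0.0308 -0.0349  0.2599] [-1.57055565e+00 -2.14207034e-04  1.19050324e+00] 0.04971833056288698
```

View pics/c2.png

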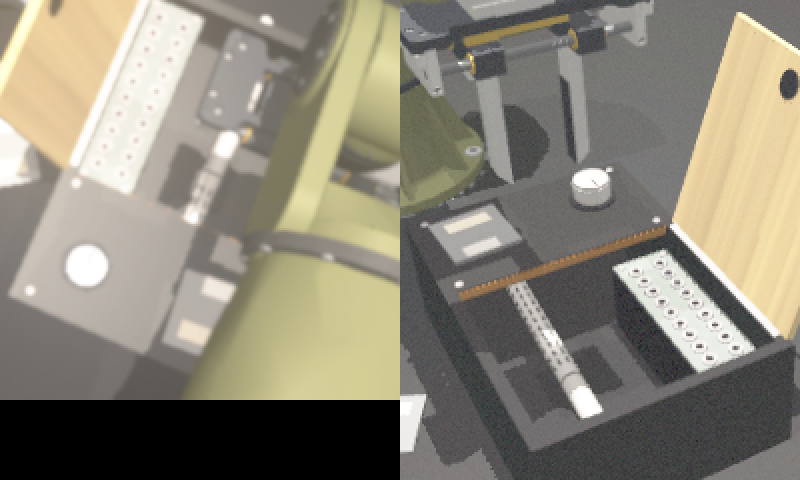

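```bash
python3 - <<'E'
from h import *
b=np.load("b.npy")
for n,uv in(("scene",(196.5,262.5)),("scene",(222.5,309)),("scene",(232,325)),("top",(413.5,270)),("top",(395,309))):
    print(n,uv,inbox(onz(n,uv,.0225)).round(3))
for a in(1.7,1.8,1.85,1.9,1.95): print(a,proj("scene",box2w(b,[[x,.111-.215*np.cos(a),.115+.215*np.sin(a)] for x in(-.043,.06)])).round(0).tolist())
print(proj("scene",box2w(b,[[-.04,-.105,.115],[-.04,.105,.115],[.16,-.105,.115],[.16,.105,.115]])).round(1).tolist())
E
```

```text
scene (196.5, 262.5) [-0.138 -0.023  0.022]
scene (222.5, 309) [ 0.02  -0.033  0.022]
scene (232, 325) [ 0.067 -0.035  0.022]
top (413.5, 270) [ 0.063 -0.035  0.022]
top (395, 309) [-0.03  -0.029  0.022]
1.7 [[282.0, 124.0], [313.0, 146.0]]
1.8 [[292.0, 124.0], [324.0, 145.0]]
1.85 [[297.0, 124.0], [329.0, 145.0]]
1.9 [[302.0, 125.0], [335.0, 146.0]]
1.95 [[307.0, 126.0], [339.0, 146.0]]
[[166.7, 265.9], [270.2, 231.2], [209.6, 337.2], [326.2, 289.2]]
```

Emit:
{"op": "send_rows", "data": {
  "series": "0 .7 1.1 0 1 0 .1; 0 .7 1.1 0 4 0 .1; 0 .7 1.1 0 7 0 .1; 0 .7 1.1 0 10 0 .1; 0 .7 1.1 0 13 0 .1; 0 .7 1.1 0 16 0 .1; 0 .7 1.1 0 19 0 .1; 0 .7 1.1 0 21 0 .1; 0 .7 1.1 0 22 0 .1; 0 .7 1.1 0 22 0 .1"
}}

```text
time_s: 6.92
ee_pos: [0.4963, -0.1632, 0.0386]
eef_rot: [-1.571, 0.096, 1.131]
force: [-0.4, -0.9, 0.3]
grip_width: 0.052
```

```bash
python3 - <<'E'
from h import *
o=get_obs(); print(inbox(o['ee_pos']).round(4),o['force'],Ro.from_euler('xyz',o['eef_rot']).as_matrix().round(3))
s=camera("scene")[120:360,138:378,::-1]
cv2.imwrite("pics/c3.png",(255*(cv2.resize(s,(600,600),interpolation=3)/255.)**.6).astype('uint8'))
E
```

```text
[ 0.029  -0.0344  0.0386] [-0.41592081 -0.89334919  0.3387935 ] [[ 0.424 -0.041 -0.905]
 [ 0.901 -0.087  0.426]
 [-0.096 -0.995  0.   ]]
```

View pics/c3.png

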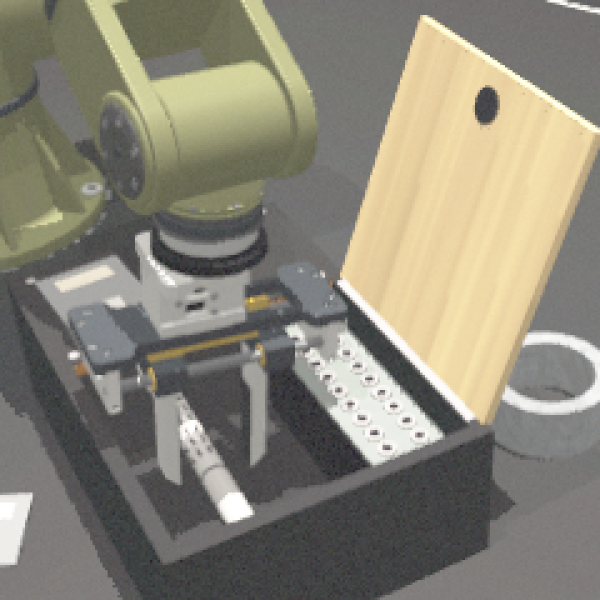

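Emit:
{"op": "send_rows", "data": {
  "series": "0 0 0 0 .5 0 .1; 0 0 0 .1 1 0 .1; 0 0 0 .1 1.4 0 .1; 0 0 0 .2 1.8 0 .1; 0 0 0 .2 2 0 .1; 0 0 0 .2 2.1 0 .1; 0 0 0 .2 2.1 0 .1; 0 0 0 .2 2.1 0 -.2; 0 0 0 .2 2.1 0 -.4; 0 0 0 .2 2.1 0 -.5"
}}

```text
time_s: 7.8
ee_pos: [0.4973, -0.1642, 0.0192]
eef_rot: [-1.574, 0.096, 1.13]
force: [-0.5, 0.0, -0.4]
grip_width: 0.035
```

```bash
python3 - <<'E'
from h import *
o=get_obs(); print(inbox(o['ee_pos']).round(4),o['force'],o['moment'],o['grip_width'])
E
```

```text
[ 0.0303 -0.035   0.0192] [-0.53524994  0.0340951  -0.35048886] [ 0.07964128 -0.01485347  0.01227102] 0.03496628563547814
```

Emit:
{"op": "send_rows", "data": {
  "series": "0 0 0 0 .1 0 -.5; 0 0 0 0 .15 0 -.6; 0 0 0 0 .15 0 -1; 0 0 0 0 .15 0 -1; 0 0 0 0 .15 0 -1; 0 0 0 0 .15 0 -1; 0 0 0 0 .15 0 -1; 0 0 0 0 .15 0 -1; 0 0 0 0 .15 0 -1; 0 0 0 0 .15 0 -1",
  "newtons": 50
}}

```text
time_s: 8.63
ee_pos: [0.4973, -0.1642, 0.0177]
eef_rot: [-1.574, 0.096, 1.13]
force: [1.9, 3.1, 3.6]
grip_width: 0.0205
```

```bash
python3 - <<'E'
from h import *
o=get_obs(); print(inbox(o['ee_pos']).round(4),o['force'],o['moment'],o['grip_width'])
E
```

```text
[ 0.0304 -0.035   0.0177] [1.91599405 3.06530862 3.59458884] [ 0.60659043 -0.45818433  0.01709469] 0.020530631667746675
```

Emit:
{"op": "send_rows", "data": {
  "series": "0 0 0 0 -.3 0 -1; 0 0 0 0 -.5 0 -1; -.3 0 0 0 -.95 0 -1; -.6 0 0 0 -1.45 0 -1; -.9 0 0 0 -1.9 0 -1; -1.2 0 0 0 -2.4 .05 -1; -1.5 0 0 0 -2.85 .1 -1; -1.8 0 0 0 -3.35 .15 -1; -1.8 0 0 0 -3.35 .15 -1; -1.8 0 0 0 -3.35 .15 -1"
}}

```text
time_s: 9.47
ee_pos: [0.497, -0.1606, 0.0513]
eef_rot: [-1.732, 0.096, 1.13]
force: [0.3, -0.3, -2.7]
grip_width: 0.0201
```

```bash
python3 - <<'E'
from h import *
o=get_obs(); print(inbox(o['ee_pos']).round(4),o['force'],o['moment'],o['grip_width'])
s=camera("scene")[120:360,138:378,::-1]
cv2.imwrite("pics/c4.png",(255*(cv2.resize(s,(600,600),interpolation=3)/255.)**.6).astype('uint8'))
E
```

```text
[ 0.0288 -0.0317  0.0513] [ 0.32256709 -0.31359935 -2.73369172] [ 0.15473007  0.06876516 -0.02288495] 0.02009321686410865
```

View pics/c4.png

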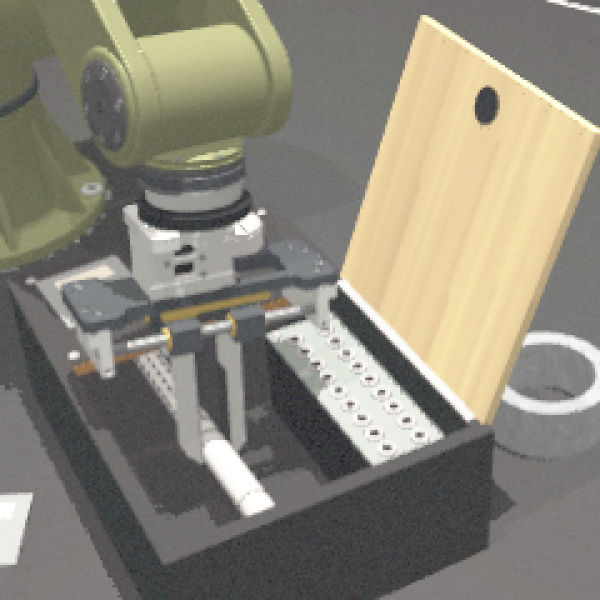

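The mic is held and its tail is rising, with the tail end at about scene pixel (243,322). The fingers grip just tailward of the band, as planned.

```bash
python3 - <<'E'
from h import *
o=get_obs(); b=np.load("b.npy"); R=Ro.from_euler('xyz',o['eef_rot']).as_matrix(); g=o['ee_pos']-R[:,1]*.005
for d in(.08,.09,.1,.11): print(d,proj("scene",g-R[:,2]*d).round(1),inbox(g-R[:,2]*d).round(3))
print(inbox(g+R[:,2]*.181).round(3))
E
```

```text
0.08 [[239.4 320.3]] [ 0.107 -0.035  0.069]
0.09 [[241.6 323.3]] [ 0.117 -0.035  0.07 ]
0.1 [[243.9 326.4]] [ 0.127 -0.035  0.072]
0.11 [[246.2 329.5]] [ 0.137 -0.036  0.073]
[-0.15  -0.024  0.027]
```

Emit:
{"op": "send_rows", "data": {
  "series": "-.4 0 0 0 -.65 -.2 -1; -.8 0 0 0 -1.3 -.3 -1; -1.2 0 0 0 -1.95 -.4 -1; -1.6 0 0 0 -2.6 -.5 -1; -2 0 0 0 -3.2 -.5 -1; -2.4 0 0 0 -3.85 -.5 -1; -2.8 0 0 0 -4.5 -.5 -1; -3 0 0 0 -4.8 -.5 -1; -3 0 0 0 -4.8 -.5 -1; -3 0 0 0 -4.8 -.5 -1"
}}

```text
time_s: 10.35
ee_pos: [0.4966, -0.1554, 0.0987]
eef_rot: [-1.992, 0.096, 1.13]
force: [0.3, -0.2, -1.9]
grip_width: 0.0203
```

```bash
python3 - <<'E'
from h import *
o=get_obs(); b=np.load("b.npy"); R=Ro.from_euler('xyz',o['eef_rot']).as_matrix(); g=o['ee_pos']-R[:,1]*.005
print(o['force'],o['moment'],o['grip_width'])
for d in(.09,.1): print(d,proj("scene",g-R[:,2]*d).round(1),inbox(g-R[:,2]*d).round(3))
print(inbox(g+R[:,2]*.185).round(3)); print("axis at cover edge",[inbox(g+R[:,2]*k).round(3) for k in(.07,.085)])
s=camera("scene")[120:360,138:378,::-1]
cv2.imwrite("pics/c5.png",(255*(cv2.resize(s,(600,600),interpolation=3)/255.)**.6).astype('uint8'))
E
```

```text
[ 0.30036796 -0.19768698 -1.87726843] [ 0.20120848  0.23173626 -0.05873834] 0.020261709379080218
0.09 [[239.5 287.2]] [ 0.107 -0.028  0.14 ]
0.1 [[241.7 288.6]] [ 0.116 -0.028  0.144]
[-0.145 -0.024  0.028]
axis at cover edge [array([-0.04 , -0.026,  0.075]), array([-0.053, -0.025,  0.069])]
```

View pics/c5.png

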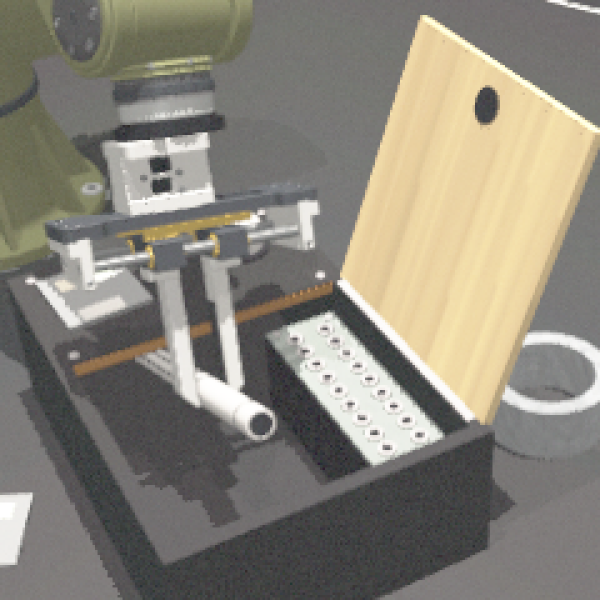

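The tail at about (243,289) matches the prediction, so there is no slip. It clears the rim, so I'll draw the mic out along its axis.

Emit:
{"op": "send_rows", "data": {
  "series": "0 0 0 0 0 -1 -1; 0 0 0 0 0 -2.5 -1; 0 0 0 0 0 -4 -1; 0 0 0 0 0 -6 -1; 0 0 0 0 0 -8 -1; 0 0 0 0 0 -10 -1; 0 0 0 0 0 -12 -1; 0 0 0 0 0 -14 -1; 0 0 0 0 0 -15.5 -1; 0 0 0 0 0 -15.5 -1"
}}

```text
time_s: 11.23
ee_pos: [0.629, -0.2112, 0.1626]
eef_rot: [-1.994, 0.096, 1.129]
force: [1.7, -0.4, -1.1]
grip_width: 0.0204
```

```bash
python3 - <<'E'
from h import *
o=get_obs(); R=Ro.from_euler('xyz',o['eef_rot']).as_matrix(); g=o['ee_pos']-R[:,1]*.005
print(o['force'],o['moment'],o['grip_width'],o['qpos'].round(2))
print("tail,nose",inbox(g-R[:,2]*.1).round(3),inbox(g+R[:,2]*.185).round(3))
up=np.array([0,0,.14]); print("tool shift for 14cm up, cm",(R.T@up*100).round(1))
E
```

```text
[ 1.68433263 -0.44722214 -1.08672956] [0.22781387 0.27298112 0.00378927] 0.020407799048205506 [-0.32  0.38  1.58 -0.19  0.78 -1.36]
tail,nose [ 0.259 -0.03   0.208] [-0.001 -0.026  0.092]
tool shift for 14cm up, cm [ -1.3 -12.7  -5.7]
```

Emit:
{"op": "send_rows", "data": {
  "series": "0 0 0 -.2 -1.8 -.8 -1; 0 0 0 -.4 -4 -1.8 -1; 0 0 0 -.6 -6 -2.7 -1; 0 0 0 -.8 -8 -3.6 -1; 0 0 0 -1 -10 -4.5 -1; 0 0 0 -1.2 -12 -5.4 -1; 0 0 0 -1.4 -14 -6.3 -1; 0 0 0 -1.6 -16 -7.2 -1; 0 0 0 -1.9 -18 -8.1 -1; 0 0 0 -1.9 -18 -8.1 -1"
}}

```text
time_s: 12.07
ee_pos: [0.6277, -0.2105, 0.3644]
eef_rot: [-1.998, 0.095, 1.129]
force: [-1.3, -0.7, -1.6]
grip_width: 0.0203
```

```bash
python3 - <<'E'
from h import *
o=get_obs(); R=Ro.from_euler('xyz',o['eef_rot']).as_matrix(); g=o['ee_pos']-R[:,1]*.005
print(o['ee_pos'],o['force'],o['grip_width'],o['qpos'].round(2))
d=-R[:,2]; h=np.r_[d[:2],0]/np.hypot(*d[:2]); Rt=np.c_[np.cross([0,0,-1],-h),[0,0,-1],-h]
print(Ro.from_matrix(R.T@Rt).as_rotvec(degrees=True)/5, "back 6cm", R.T@(-6*h))
E
```

```text
[ 0.62767931 -0.21049574  0.36443872] [-1.32455818 -0.67836861 -1.61042415] 0.02025971239328497 [-0.32  0.25  1.28 -0.15  1.2  -1.45]
[ 4.86554043 -0.25474241 -1.18072181] back 6cm [-0.2583371  -2.46033642  5.46626075]
```

Now I'll level it, pulling back a little.

Emit:
{"op": "send_rows", "data": {
  "series": ".6 0 -.1 0 -.3 .6 -1; 1.2 0 -.3 0 -.6 1.3 -1; 1.8 -.1 -.4 -.1 -.9 2 -1; 2.4 -.1 -.6 -.1 -1.2 2.7 -1; 3 -.2 -.7 -.2 -1.6 3.5 -1; 3.6 -.2 -.9 -.2 -2 4.2 -1; 4.2 -.2 -1 -.3 -2.3 5 -1; 4.87 -.25 -1.18 -.3 -2.5 5.5 -1; 4.87 -.25 -1.18 -.3 -2.5 5.5 -1; 4.87 -.25 -1.18 -.3 -2.5 5.5 -1"
}}

```text
time_s: 12.9
ee_pos: [0.5716, -0.1875, 0.359]
eef_rot: [-1.564, 0.001, 1.171]
force: [-0.4, 0.8, -1.9]
grip_width: 0.0201
```

```bash
python3 - <<'E'
from h import *
o=get_obs(); R=Ro.from_euler('xyz',o['eef_rot']).as_matrix(); g=o['ee_pos']-R[:,1]*.005
print(o['ee_pos'],o['eef_rot'],o['force'],o['grip_width'],abs(o['joint_vel']).max())
print("pred tail,nose",proj("scene",g-R[:,2]*.1).round(1),proj("scene",g+R[:,2]*.185).round(1))
cv2.imwrite("pics/s6.png",camera("scene")[:,:,::-1])
E
```

```text
[ 0.57161387 -0.18750557  0.35895444] [-1.56438959e+00  9.39258022e-04  1.17144538e+00] [-0.42218758  0.77398131 -1.8797837 ] 0.020112188792097835 0.02069834523156207
pred tail,nose [[258.9 194.7]] [[181.9 116.6]]
```

View pics/s6.png

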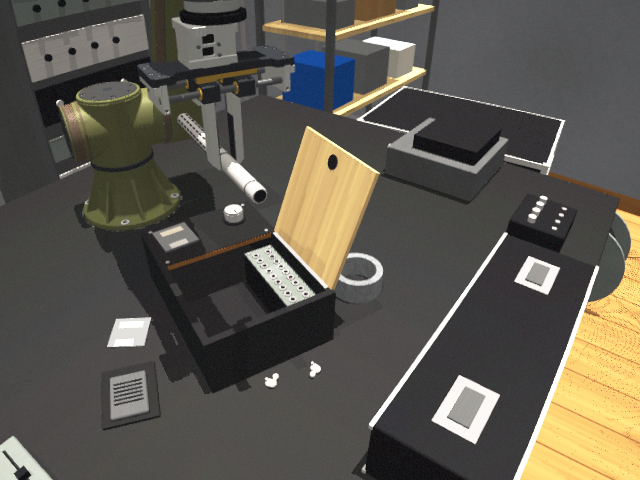

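The tail at (259,195) and the nose at (182,117) both match the prediction for a level mic. The flap is open and the bystanders look undisturbed. I'll settle for one call, then hand in.

Emit:
{"op": "send_rows", "data": {
  "series": "0 0 0 0 0 0 -1; 0 0 0 0 0 0 -1; 0 0 0 0 0 0 -1; 0 0 0 0 0 0 -1; 0 0 0 0 0 0 -1; 0 0 0 0 0 0 -1; 0 0 0 0 0 0 -1; 0 0 0 0 0 0 -1; 0 0 0 0 0 0 -1; 0 0 0 0 0 0 -1"
}}

```text
time_s: 13.78
ee_pos: [0.5714, -0.1872, 0.3609]
eef_rot: [-1.565, 0.0, 1.172]
force: [0.3, 0.4, -1.8]
grip_width: 0.0206
```

```bash
python3 -c "
from station import *
o=get_obs(); print(o['time_s'],o['ee_pos'],o['grip_width'],o['force']); print(hand_in())"
```

```text
13.7833 [ 0.57135993 -0.18719476  0.36089042] 0.020587113478734084 [ 0.30125361  0.4209421  -1.75842847]
the job is handed in; nothing more can be done
None
```

The job is done and handed in at 13.8 s. I pushed the flap back to its stop and gripped the microphone near its balance point. Then I tilted it tail-up by about 24°, drew it out slantwise along its own axis, and raised it and levelled it.

- **Hold:** at the last reading the grip was steady at 20.6 mm on the 21 mm tube. The only load on the wrist was about 1.8 N, roughly the microphone's weight.
- **Level and height:** in the last picture the nose and tail were where a level microphone should appear. Its axis is at about z = 0.36 m, roughly 24 cm above the box.
- **Flap:** when checked after the push it matched the 1.95 rad stop. It looks unmoved in the last picture.
- **Other things:** every item I could see in the last picture looked unmoved. The minidisc left of the box is hidden from that camera, so I did not check it at the end.
- **Forces:** the highest I read was about 7 N, while pushing the flap. I saw no sign of contact with the box during the draw. Forces were only read at the end of each move, so brief peaks in between would not show.

No checks failed or disagreed.

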